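# Height reference row of battery cells

### The job

Set up the height reference row on the aluminium rail: stand the four loose battery cells upright, one on each black pad and wholly on it, in order of height, with the shortest on the pad next to the red block and the tallest on the pad farthest from it. Set each cell down instead of dropping it, knock none over, and do not shift the half-built pack beside the rail.

Things in the scene. Friction and masses are not known exactly. Their poses are not given: they have to be found in the camera images.
- cell_white: white (the shortest) battery cell, a plain upright cylinder 26 mm in diameter and 35 mm tall (counting a 1.5 mm high, 11 mm wide steel contact on top), about 50 g. Loose, standing on the table at the start. Origin: centre of its underside; z along the cell, up.
- cell_green: green (second shortest) battery cell, a plain upright cylinder 26 mm in diameter and 50 mm tall (counting a 1.5 mm high, 11 mm wide steel contact on top), about 70 g. Loose, standing on the table at the start. Origin: centre of its underside; z along the cell, up.
- cell_blue: blue (second tallest) battery cell, a plain upright cylinder 26 mm in diameter and 65 mm tall (counting a 1.5 mm high, 11 mm wide steel contact on top), about 90 g. Loose, standing on the table at the start. Origin: centre of its underside; z along the cell, up.
- cell_violet: violet (the tallest) battery cell, a plain upright cylinder 26 mm in diameter and 80 mm tall (counting a 1.5 mm high, 11 mm wide steel contact on top), about 115 g. Loose, standing on the table at the start. Origin: centre of its underside; z along the cell, up.
- pad_a: an end one of four fixed black pads with a white centre dot, 48 mm in diameter, 3 mm thick, in a row a, b, c, d, 70 mm apart, on the aluminium rail (370 x 60 x 15 mm high). Origin: centre of its underside, 15 mm above the table; cells stand on it 18 mm above the table. Axes: y along the rail from a to d, x across it, z up.
- pad_b: a middle one of four fixed black pads with a white centre dot, 48 mm in diameter, 3 mm thick, in a row a, b, c, d, 70 mm apart, on the aluminium rail (370 x 60 x 15 mm high). Origin: centre of its underside, 15 mm above the table; cells stand on it 18 mm above the table. Axes: y along the rail from a to d, x across it, z up.
- pad_c: a middle one of four fixed black pads with a white centre dot, 48 mm in diameter, 3 mm thick, in a row a, b, c, d, 70 mm apart, on the aluminium rail (370 x 60 x 15 mm high). Origin: centre of its underside, 15 mm above the table; cells stand on it 18 mm above the table. Axes: y along the rail from a to d, x across it, z up.
- pad_d: an end one of four fixed black pads with a white centre dot, 48 mm in diameter, 3 mm thick, in a row a, b, c, d, 70 mm apart, on the aluminium rail (370 x 60 x 15 mm high). Origin: centre of its underside, 15 mm above the table; cells stand on it 18 mm above the table. Axes: y along the rail from a to d, x across it, z up.
- red_block: red block, 50 mm across the rail, 30 mm along it and 25 mm high, fixed on the rail at one end, its centre 60 mm beyond the centre of the nearest end pad (which end varies: beside pad a or beside pad d). A grey block of the same size is at the other end. Origin: centre of its underside, 15 mm above the table.
- pack: half-built battery pack, a bystander: a block of 3 x 4 green cells in black frames with metal strips on top, 88 x 116 x 70 mm, 1.2 kg, loose on the table to the robot's left of the rail. Origin: centre of its underside.
Mind the look-alikes: they are no part of the job. What is shaped like the cell_white but orange or pink is not meant.

How it is judged (in metres and radians):
At the end, for the whole second after the job is handed in: Counted from the red block, the pads carry the white, green, blue and violet cell in this order; each cell stands upright (within 0.1 rad) on its pad, its centre within 12 mm of the pad's centre, released and at rest (((horizontal distance between red_block and pad_a below 0.09 m and horizontal distance between cell_white and pad_a below 0.012 m and z of cell_white in the frame of pad_a between 0 and 0.007 m and horizontal distance between cell_green and pad_b below 0.012 m and z of cell_green in the frame of pad_b between 0 and 0.007 m and horizontal distance between cell_blue and pad_c below 0.012 m and z of cell_blue in the frame of pad_c between 0 and 0.007 m and horizontal distance between cell_violet and pad_d below 0.012 m and z of cell_violet in the frame of pad_d between 0 and 0.007 m) or (horizontal distance between red_block and pad_d below 0.09 m and horizontal distance between cell_white and pad_d below 0.012 m and z of cell_white in the frame of pad_d between 0 and 0.007 m and horizontal distance between cell_green and pad_c below 0.012 m and z of cell_green in the frame of pad_c between 0 and 0.007 m and horizontal distance between cell_blue and pad_b below 0.012 m and z of cell_blue in the frame of pad_b between 0 and 0.007 m and horizontal distance between cell_violet and pad_a below 0.012 m and z of cell_violet in the frame of pad_a between 0 and 0.007 m)) and angle between each of cell_white, cell_green, cell_blue, cell_violet's own z axis and vertical below 0.1 rad and linear speed of each of cell_white, cell_green, cell_blue, cell_violet below 0.02 m/s and contact force between each of cell_white, cell_green, cell_blue, cell_violet and the fingers below 0.1 N); the robot touches nothing.
It fails at once if a cell is knocked over (more than 1 rad from upright) (angle between any of cell_white, cell_green, cell_blue, cell_violet's own z axis and vertical above 1 rad).
It fails at once if a cell is dropped or thrown (faster than 0.6 m/s, as after a fall of about 20 mm, while the fingers do not hold it) ((linear speed of cell_white above 0.6 m/s and contact force between cell_white and the fingers below 0.1 N) or (linear speed of cell_green above 0.6 m/s and contact force between cell_green and the fingers below 0.1 N) or (linear speed of cell_blue above 0.6 m/s and contact force between cell_blue and the fingers below 0.1 N) or (linear speed of cell_violet above 0.6 m/s and contact force between cell_violet and the fingers below 0.1 N)).
It fails at once if the half-built pack is shifted by more than 20 mm (distance of pack from where it was at the start of the episode above 0.02 m).
It also fails if it takes over 83 s, if anything falls off the work surface, if the arm or the gripper's body presses on something with over 40 N, if the wrist force passes 120 N, or if a joint passes its speed limit or range.

### The arm

A 6-joint arm with a two-finger parallel gripper is mounted at the origin on the work surface. World frame = base frame: x ahead of the robot, y to its left, z up, the work surface at z = 0. Lengths are in mm, angles in rad, forces in N, time in s.
With the tool pointing down it reaches from about 300 to 775 mm from the base axis. Payload 14.6 kg.
Tool frame: the origin (TCP) lies on the centre line of the jaws, within the pads' length; the fingertips stand manip.tcp_to_tips ahead of it and the grasp point (between the pads) lies 5 mm behind it (manip.tcp_to_tips is the distance from the TCP to the fingertips, in mm); z points along the fingers, y is the direction in which the jaws open and shut (so a half turn about z gives the same grasp; the last joint's range is limited). The gripper opens to 94 mm and grips with 3 to 60 N. Pads are 16 mm wide; open, the fingers measure 119 mm over their backs; the gripper's body (75 mm by 177 mm) begins 78 mm behind the grasp point.
Start: joints at [1.127, 0.3, 1.521, -0, 1.321, -0.067], TCP at [202.367, 511.406, 190.746] pointing down, gripper open.
Joint ranges: [-3.03, 3.03], [-0.79, 2.21], [0.23, 2.52], [-1.04, 4.18], [0, 3.07], [-2.55, 2.55]. Speed limits (rad/s): [2.22, 2.22, 2.57, 3.14, 3.14, 3.14].

### API

Orientations are given as [roll, pitch, yaw] about the fixed x, y, z axes, in that order (R = Rz(yaw) Ry(pitch) Rx(roll)).
In Python, from cell import manip, optics, workorder gives the robot as it stands. The module is installed in compiled form; this text tells all that it offers.
- The arm moves only by the tool jog_arm, never from a script. Its argument "deltas" is text: rows parted by semicolons, each of 5 numbers parted by spaces: the shift along the tool's x, y, z in mm, then the turn about the tool's z in rad, then the finger opening in mm, from 0 to 94. In form: tx ty tz twist grip; .... A call has exactly 10 rows; each row is the pose to reach, as a shift and turn from the pose commanded when the call began, along the tool's axes at that moment; what a row does not reach only later rows make up. A row lasts 1/8 s, in which the tool goes at most 62.5 mm and 10.7 degrees, less where a joint would pass 70% of its speed; a pose out of reach is approached as far as the arm can. A call with a gripper value outside its range is refused whole. The fingers move at their own pace and stop on an object; "squeeze" is the grip in N (left out, the last holds). Time passes only in rows, so rows that repeat a pose let the fingers close, or fill a call up. It gives the time, the measured TCP pose, the force and the opening at its end, in the units of the state.
- manip.read_state(): the state, without advancing time (a new reading comes with each control period).
- optics.camera(name): name is "scene" or "top" or "wrist"; returns (picture, depth): 480x640x3 uint8, red, green, blue; 480x640 float32, mm along the optical axis (not along the pixel's ray), 0 where there is no reading.
- optics.get_calibration(name): a dict with "intrinsics" (3x3 intrinsics, pixels), "dist_coeffs" ([k1, k2, p1, p2, k3] as OpenCV has them; the pictures are not rectified), "R" (3x3) and "t" (3): a world point X has camera coordinates R X + t; the wrist camera has in their place "hand_eye" (4x4, takes a point from camera to tool coordinates, whose origin is the TCP and whose axes are the flange's). Camera axes: x right, y down, z forward; pixel columns grow to the right and rows downward; lengths in mm; the calibration is good to about 2 mm. A picture is of the moment at which its call begins: read the wrist's pose just before it. get_calibration takes no time and is no camera call.
- workorder.sign_off(): hands the job in, once; it reports no verdict.
The state is a dict: "clock": time; "joints": joint angles; "qd": joint speeds; "effort": joint torques, N m; "eef_pos": TCP position; "eef_rot": TCP orientation; "wrist_force": force on the tool from outside, world axes, zero at the start; "moment": the same for the moment, N m; "finger_gap": finger opening in mm.
Only numpy, scipy, OpenCV 4.12 (cv2) and the standard library are available. Lean on these libraries where they do the work, as an engineer would, in place of code of your own. Each camera call takes 0.05 s, during which the arm holds its last target.

## Working session

There is one attempt and no reset: what is moved stays moved. The work goes in short steps, Python scripts to look and compute and a tool call to move; the robot and the scene stay as the last step left them, time stands still between calls to the robot, and variables do not carry over. Pictures are saved under pics/ and viewed, and the job is handed in when it is done.

Besides the shell and the picture viewer there is one more tool, called after "Emit:" as name(argument=value, ...) on one line, values as JSON. jog_arm: Moves the arm, as the interface text tells. Its arguments: {"type":"object","properties":{"deltas":{"type":"string"},"squeeze":{"type":"number"}},"required":["deltas"]}

```bash
mkdir -p pics; ls; python3 - <<'E'
from cell import manip, optics, workorder
import cv2, numpy as np
print(manip.read_state(), manip.tcp_to_tips)
for n in ["scene","top","wrist"]:
    p,d=optics.camera(n); cv2.imwrite(f"pics/{n}0.png",p[:,:,::-1]); np.savez(f"{n}0.npz",p=p,d=d)
    print(n,optics.get_calibration(n), (d>0).mean())
E
```

```text
pics
{'clock': 0.0, 'joints': array([ 1.12738891e+00,  3.00464980e-01,  1.52158609e+00, -2.91314477e-05,
        1.32068777e+00, -6.65841645e-02]), 'qd': array([ 0.0017603 , -0.00017089,  0.0013172 , -0.00052674, -0.00103233,
        0.00051246]), 'effort': array([ 2.44568961e-03, -5.31792426e+01, -3.52738631e+01,  7.09601655e-02,
        2.43238185e-02, -9.08681454e-05]), 'eef_pos': array([202.26473345, 511.15742169, 190.18757621]), 'eef_rot': array([-3.14044713e+00, -4.81070110e-05,  2.76477660e+00]), 'wrist_force': array([-0.09504536, -0.88360269,  0.46144553]), 'moment': array([ 0.00651302, -0.01248715,  0.02236517]), 'finger_gap': 93.82340312296127} 14.0
scene {'intrinsics': array([[484.40973113,   0.        , 319.94856525],
       [  0.        , 484.40973113, 241.90589008],
       [  0.        ,   0.        ,   1.        ]]), 'dist_coeffs': array([-0.01318707,  0.        ,  0.        ,  0.        ,  0.        ]), 'R': array([[-0.18009259,  0.98363602,  0.00518033],
       [ 0.78606759,  0.147082  , -0.60038706],
       [-0.59132427, -0.10405317, -0.79969278]]), 't': array([ -24
[... 486 characters left out ...]
([ 114.39825399,  526.33474269, 1190.06556921])} 0.9958658854166667
wrist {'intrinsics': array([[380.59040664,   0.        , 318.94162716],
       [  0.        , 380.59040664, 235.54541045],
       [  0.        ,   0.        ,   1.        ]]), 'dist_coeffs': array([-0.0749648,  0.       ,  0.       ,  0.       ,  0.       ]), 'hand_eye': array([[-5.19368060e-04, -9.59547526e-01, -2.81546224e-01,
         8.26066375e+01],
       [ 9.99999645e-01, -6.85149779e-04,  4.90384485e-04,
         5.45568454e-01],
       [-6.63448552e-04, -2.81545869e-01,  9.59547541e-01,
        -1.94448187e+02],
       [ 0.00000000e+00,  0.00000000e+00,  0.00000000e+00,
         1.00000000e+00]])} 0.9959830729166667
```

View pics/scene0.png

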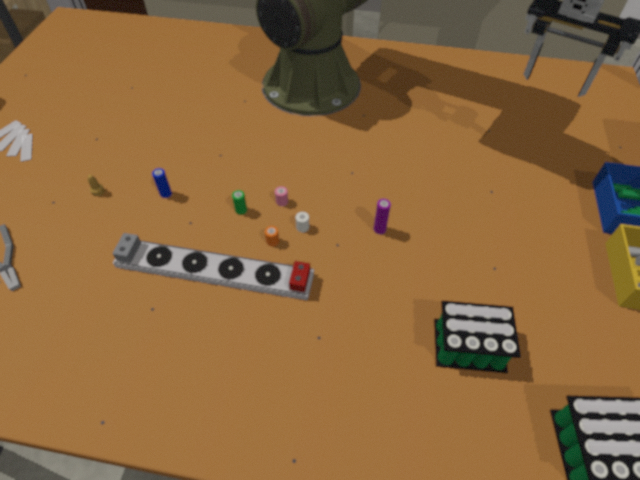

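View pics/top0.png

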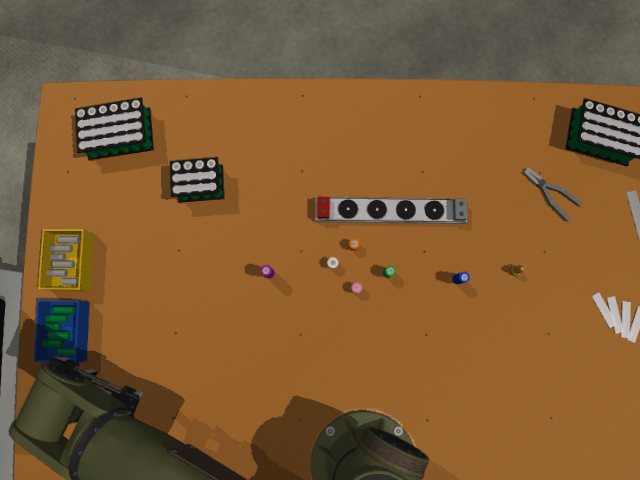

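View pics/wrist0.png

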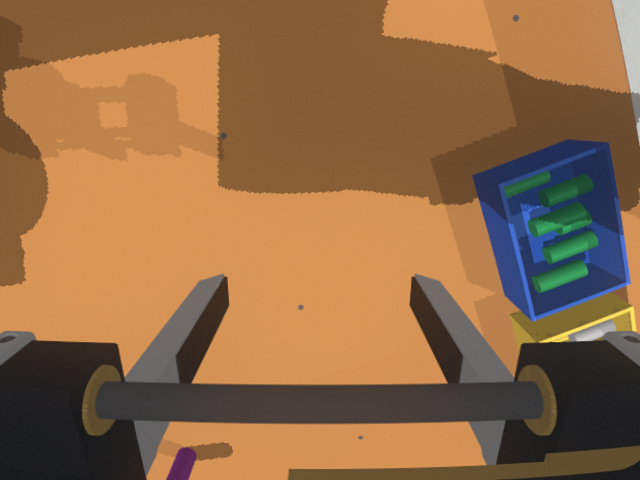

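The top view shows the red block at (323,208) and the pads at x = 348, 377, 405 and 434 (row ~209). The cells are violet (267,271), white (333,263), green (390,271) and blue (461,278). The decoys are orange (354,244) and pink (356,288). Next I'll measure positions from both fixed views.

```bash
cat > h.py <<'E'
import numpy as np, cv2
from cell import optics
def cal(n):
    c=optics.get_calibration(n); return c['intrinsics'],c['dist_coeffs'],np.array(c['R']),np.array(c['t'])
def cloud(n,d):
    K,D,R,t=cal(n); v,u=np.mgrid[0:480,0:640]
    p=cv2.undistortPoints(np.stack([u.ravel(),v.ravel()],1).astype(np.float64)[:,None],K,D)[:,0]
    z=d.ravel()[:,None]; X=np.hstack([p*z,z]); return ((X-t)@R).reshape(480,640,3)
def plane(n,uv,z):
    K,D,R,t=cal(n); p=cv2.undistortPoints(np.array(uv,float).reshape(-1,1,2),K,D)[:,0]
    o=-R.T@t; r=np.hstack([p,np.ones((len(p),1))])@R; s=(z-o[2])/r[:,2]; return o+s[:,None]*r
def tri(a,b,ua,ub):
    P=[];q=[]
    for n,u in((a,ua),(b,ub)):
        K,D,R,t=cal(n); P.append(np.hstack([R,t[:,None]])); q.append(cv2.undistortPoints(np.array(u,float).reshape(-1,1,2),K,D)[:,0].T)
    X=cv2.triangulatePoints(P[0],P[1],q[0],q[1]); return (X[:3]/X[3]).T
E
python3 - <<'E'
from h import *
seeds={'top':dict(violet=(267,271),white=(333,263),green=(390,271),blue=(461,278),orange=(354,244),pink=(356,288)),
'scene':dict(violet=(382,216),white=(302,222),green=(239,202),blue=(162,183),orange=(271,236),pink=(281,196))}
for n in('top','scene'):
    z=np.load(n+'0.npz'); C=cloud(n,z['d'])
    print(n,'table z',np.median(C[230:330,200:420,2]))
    for k,(u,v) in seeds[n].items():
        W=C[v-28:v+28,u-20:u+20].reshape(-1,3)
        m=W[:,2]>12
        # cluster near seed
        c=W[m]; s=C[v,u]; c=c[np.hypot(*(c[:,:2]-s[:2]).T)<35]; zt=np.percentile(c[:,2],97)
        top=c[c[:,2]>zt-5]; print(k,len(c),'top',zt.round(1),'cen',((top.max(0)+top.min(0))/2).round(1), top.mean(0).round(1),len(top))
    img=z['p'][:,:,::-1]
    y,x,h,w=((180,230,300,190) if n=='top' else (130,60,180,360)) if 0 else ((185,230,120,260) if n=='top' else (150,100,160,310))
    cv2.imwrite(f'pics/{n}crop.png',cv2.resize(img[y:y+h,x:x+w],None,fx=2.5 if n=='scene' else 3,fy=2.5 if n=='scene' else 3,interpolation=cv2.INTER_CUBIC))
E
```

```text
top table z 0.8237783289981585
violet 136 top 83.8 cen [446.4 226.9  82.8] [445.8 226.4  81.2] 58
white 102 top 38.9 cen [468.9  74.3  37. ] [468.8  74.9  35.9] 54
green 120 top 53.3 cen [448.1 -59.8  51.9] [447.8 -59.9  50.8] 63
blue 167 top 68.2 cen [ 435.8 -228.3   67.2] [ 435.4 -227.4   65.6] 73
orange 100 top 39.3 cen [514.   23.6  36.9] [513.8  24.8  36.2] 47
pink 101 top 38.4 cen [409.3  18.1  36.3] [408.9  17.3  35.6] 59
scene table z 2.1426888087881637
violet 415 top 82.1 cen [445.1 226.9  80.3] [445.7 226.4  80.4] 119
white 195 top 37.7 cen [468.   74.2  35.8] [468.9  74.2  35.6] 109
green 257 top 52.4 cen [447.1 -59.4  50.4] [448.3 -59.   50.3] 105
blue 327 top 66.0 cen [ 433.6 -225.8   64.5] [ 434.9 -225.4   64.4] 104
orange 206 top 38.3 cen [513.6  23.8  36.7] [514.1  24.   35.8] 110
pink 183 top 38.2 cen [409.1  17.6  36.3] [409.7  17.7  35.8] 98
```

View pics/topcrop.png

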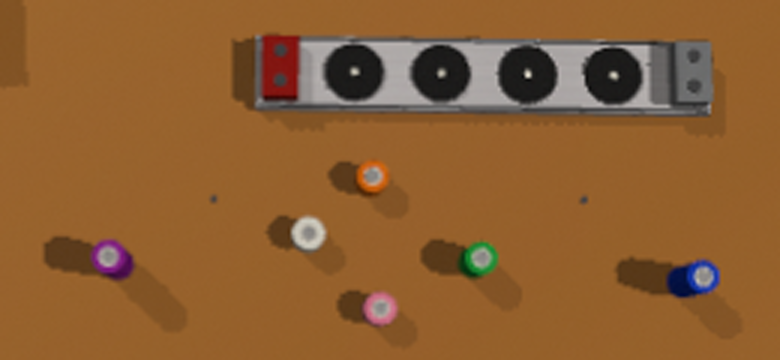

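View pics/scenecrop.png

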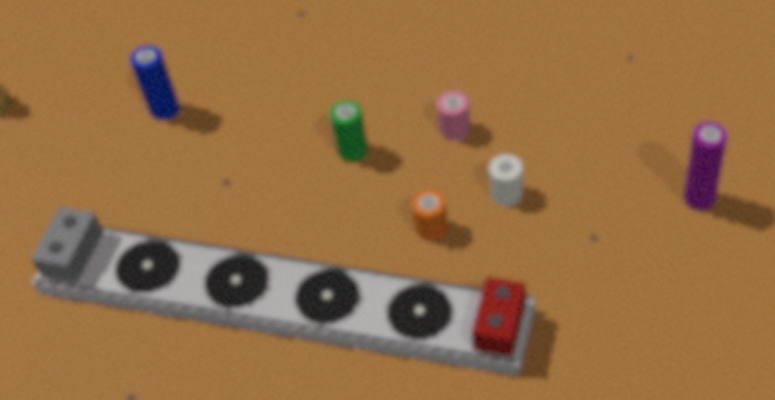

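```bash
python3 - <<'E'
from h import *
seeds={'top':[(348,209),(377,209),(405,210),(434,210)],'scene':[(267,274),(231,268),(195,262),(159,256)]}
cen={}
for n in('top','scene'):
    z=np.load(n+'0.npz'); g=z['p'].max(2); C=cloud(n,z['d'])
    nl,lab,st,ce=cv2.connectedComponentsWithStats((g<75).astype(np.uint8))
    out=[]
    for (u,v) in seeds[n]:
        best=min(range(1,nl),key=lambda i:np.hypot(*(ce[i]-(u,v)))+(1e3 if st[i,4]<60 else 0))
        m=lab==best; h,_=cv2.findContours(m.astype(np.uint8),0,cv2.CHAIN_APPROX_NONE); e=cv2.fitEllipse(max(h,key=len))
        out.append(e[0]); print(n,st[best],np.round(e[0],1),'depth z',np.median(C[m][:,2]).round(1))
    cen[n]=out; print(plane(n,out,18).round(1))
t=tri('top','scene',cen['top'],cen['scene']);print(t.round(1),np.hypot(*np.diff(t[:,:2],axis=0).T))
E
```

```text
top [338 200  20  18 279] [347.5 208.5] depth z 18.4
top [367 200  20  19 274] [376.4 209. ] depth z 18.7
top [396 200  20  20 284] [405.5 209.4] depth z 18.7
top [425 201  19  19 279] [433.7 209.8] depth z 18.7
[[ 601.8   36.5   18. ]
 [ 601.2  -33.7   18. ]
 [ 600.4 -104.2   18. ]
 [ 599.9 -173.3   18. ]]
scene [256 264  24  21 363] [267.5 274.2] depth z 19.8
scene [219 258  24  21 358] [230.6 268. ] depth z 19.9
scene [183 252  24  21 347] [194.4 261.9] depth z 19.9
scene [147 246  24  20 337] [158.7 256. ] depth z 20.1
[[ 600.    37.9   18. ]
 [ 599.2  -32.1   18. ]
 [ 598.6 -102.1   18. ]
 [ 598.1 -172.1   18. ]]
[[ 601.2   37.5   19.8]
 [ 600.5  -32.5   19.9]
 [ 599.6 -102.7   19.4]
 [ 599.2 -172.1   19.6]] [69.96152362 70.26070602 69.36295836]
```

Pad centres (x, y) in mm, counted from red, are about (600.8, 37), (600, -33), (599.4, -103) and (599, -173), with tops at 18–20 and 70 apart as they should be. Both views agree on the cells and their heights. I'll point the jaws along world x (yaw π/2) throughout, so neighbouring cells on the rail stay clear. First move: hover above violet.

Emit:
jog_arm(deltas="-20 -11 2 0.08 94; -70 -37 9 0.25 94; -120 -64 15 0.42 94; -170 -90 21 0.59 94; -220 -117 27 0.76 94; -270 -143 33 0.93 94; -310 -164 38 1.08 94; -331 -175 41 1.194 94; -331 -175 41 1.194 94; -331 -175 41 1.194 94", squeeze=20)

```text
clock: 1.4
eef_pos: [445.3, 227.4, 149.7]
eef_rot: [-3.141, -0.0, 1.573]
wrist_force: [-0.5, -0.0, -0.6]
finger_gap: 94.3
```

```bash
cat >> h.py <<'E'
def wcal(s):
    from scipy.spatial.transform import Rotation as Ro
    c=optics.get_calibration('wrist'); T=np.eye(4); T[:3,:3]=Ro.from_euler('xyz',s['eef_rot']).as_matrix(); T[:3,3]=s['eef_pos']
    M=np.linalg.inv(T@c['hand_eye']); return c['intrinsics'],c['dist_coeffs'],M[:3,:3],M[:3,3]
_c=cal
def wshot(name):
    global cal
    from cell import manip
    s=manip.read_state(); p,d=optics.camera('wrist'); cv2.imwrite(f'pics/{name}.png',p[:,:,::-1])
    w=wcal(s); cal=lambda n: w if n=='wrist' else _c(n)
    print({k:np.round(s[k],3) for k in('clock','eef_pos','eef_rot','wrist_force','finger_gap','qd')})
    return p,d,cloud('wrist',d)
def find(C,zmin,zmax,x,y,r=25):
    m=(C[...,2]>zmin)&(C[...,2]<zmax)&(np.hypot(C[...,0]-x,C[...,1]-y)<r); t=C[m]
    if len(t)<10: print('none');return
    (c,rad)=cv2.minEnclosingCircle(t[:,:2].astype(np.float32)); print(len(t),'mean',t.mean(0).round(1),'circ',np.round(c,1),round(rad,1),'zmax',t[:,2].max().round(1))
E
python3 -c "
from h import *
p,d,C=wshot('w1'); find(C,72,90,446,226)"
```

```text
{'clock': np.float64(1.4), 'eef_pos': array([445.328, 227.401, 149.739]), 'eef_rot': array([-3.141, -0.   ,  1.573]), 'wrist_force': array([-0.471, -0.04 , -0.565]), 'finger_gap': np.float64(94.267), 'qd': array([ 0.013, -0.003, -0.   , -0.001, -0.002,  0.004])}
964 mean [445.7 228.4  79. ] circ [445.8 227.5] 13.0 zmax 82.2
```

View pics/w1.png

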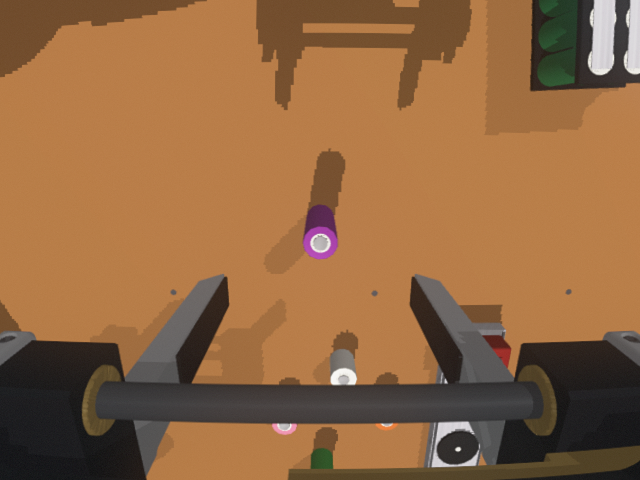

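Violet is centred between the jaws at pixel (320,243). Measured, it sits at (445.8, 227.5) with radius 13 and height about 80. Descend and close.

Emit:
jog_arm(deltas="0 0 25 0 80; 0 0 55 0 60; 0 0 85 0 50; 0 0 105 0 50; 0 0 105 0 50; 0 0 105 0 40; 0 0 105 0 30; 0 0 105 0 20; 0 0 105 0 15; 0 0 105 0 15", squeeze=20)

```text
clock: 2.7
eef_pos: [446.2, 227.1, 45.4]
eef_rot: [3.141, -0.001, 1.571]
wrist_force: [-0.6, -0.2, 6.5]
finger_gap: 25.6
```

Emit:
jog_arm(deltas="0 0 -15 0 15; 0 0 -50 0 15; -10 4 -80 0 15; -45 17 -80 0 15; -95 36 -80 0 15; -145 55 -80 0 15; -195 74 -80 0 15; -245 93 -80 0 15; -295 113 -80 0 15; -340 130 -80 0 15", squeeze=30)

```text
clock: 3.95
eef_pos: [576.1, -115.1, 125.6]
eef_rot: [3.141, 0.0, 1.57]
wrist_force: [0.7, -0.1, -0.8]
finger_gap: 25.4
```

Emit:
jog_arm(deltas="-30 12 0 0 15; -48 19 0 0 15; -56 22 5 0 15; -59 23 15 0 15; -59 23 30 0 15; -59 23 42 0 15; -59 23 50 0 15; -59 23 50 0 15; -59 23 50 0 15; -59 23 50 0 15")

```text
clock: 5.2
eef_pos: [599.0, -172.2, 75.2]
eef_rot: [3.141, 0.0, 1.571]
wrist_force: [-0.9, 0.8, -1.2]
finger_gap: 25.5
```

```bash
python3 -c "
from h import *
p,d,C=wshot('w2'); find(C,86,110,600,-173)
m=(p.max(2)<75)&(C[...,2]>12)&(C[...,2]<24)&(np.hypot(C[...,0]-599.4,C[...,1]+103)<40)
print(m.sum(),C[m].mean(0),cv2.minEnclosingCircle(C[m][:,:2].astype(np.float32)))"
```

```text
{'clock': np.float64(5.2), 'eef_pos': array([ 598.96 , -172.191,   75.236]), 'eef_rot': array([3.141, 0.   , 1.571]), 'wrist_force': array([-0.89 ,  0.806, -1.182]), 'finger_gap': np.float64(25.488), 'qd': array([ 0.   ,  0.   ,  0.002, -0.   , -0.001, -0.001])}
3285 mean [ 599.2 -167.3  104.5] circ [ 600.1 -162.7] 22.4 zmax 110.0
4195 [ 600.87416034 -101.84396363   18.39030571] ((600.059326171875, -100.48712158203125), 38.559608459472656)
```

View pics/w2.png

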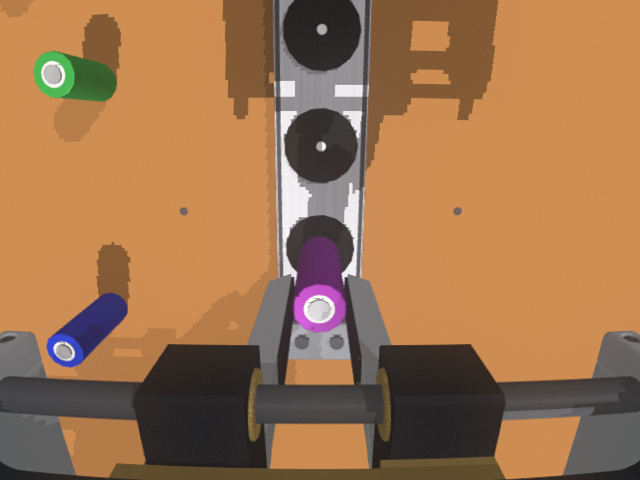

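Violet is held upright over the last pad. The pad dots at (321,146) and (322,29) give a check on position.

```bash
python3 -c "
from h import *
wshot('w2b'); print(plane('wrist',[(321,146),(322,29),(319.5,247)],18), plane('wrist',[(319.5,308)],97))"
```

```text
{'clock': np.float64(5.25), 'eef_pos': array([ 598.919, -172.159,   75.154]), 'eef_rot': array([3.141, 0.   , 1.571]), 'wrist_force': array([ 0.51 , -0.574, -1.467]), 'finger_gap': np.float64(25.183), 'qd': array([-0.001,  0.003,  0.002, -0.   , -0.002, -0.001])}
[[ 600.24505441 -102.54806421   18.        ]
 [ 600.80337119  -32.39289896   18.        ]
 [ 599.26695069 -171.21055477   18.        ]] [[ 599.09800642 -177.65741491   97.        ]]
```

Emit:
jog_arm(deltas="0 0 4 0 15; 0 0 8 0 15; 0 0 10 0 15; 0 0 11 0 15; 0 0 11 0 15; 0 0 11.5 0 15; 0 0 11.5 0 15; 0 0 11.5 0 15; 0 0 11.5 0 15; 0 0 11.5 0 15")

```text
clock: 6.55
eef_pos: [598.9, -172.1, 63.5]
eef_rot: [3.141, 0.0, 1.571]
wrist_force: [-1.5, -0.4, 3.2]
finger_gap: 25.5
```

Emit:
jog_arm(deltas="0 0 0 0 28; 0 0 0 0 32; 0 0 0 0 40; 0 0 0 0 50; 0 0 0 0 56; 0 0 0 0 56; 0 0 -10 0 56; 0 0 -40 0 60; 0 0 -75 0 60; 0 0 -90 0 60")

```text
clock: 7.8
eef_pos: [599.4, -172.3, 155.8]
eef_rot: [3.139, 0.001, 1.571]
wrist_force: [0.4, 0.6, -1.0]
finger_gap: 60.3
```

Emit:
jog_arm(deltas="-5 -15 0 0 60; -20 -55 0 0 70; -35 -100 0 0 80; -48 -140 0 0 90; -53 -158 0 0 90; -54 -163 0 0 90; -54 -163 0 0 90; -54 -163 0 0 90; -54 -163 0 0 90; -54 -163 0 0 90")

```text
clock: 9.05
eef_pos: [436.0, -226.0, 153.1]
eef_rot: [-3.141, -0.0, 1.571]
wrist_force: [0.5, -0.2, -0.3]
finger_gap: 89.8
```

```bash
python3 -c "
from h import *
p,d,C=wshot('w3'); find(C,57,75,435,-226); find(C,92,105,599,-172)
z=optics.camera('top')[0];cv2.imwrite('pics/t3.png',cv2.resize(z[170:310,230:500,::-1],None,fx=2.8,fy=2.8))"
```

```text
{'clock': np.float64(9.05), 'eef_pos': array([ 435.975, -225.976,  153.131]), 'eef_rot': array([-3.141, -0.   ,  1.571]), 'wrist_force': array([ 0.501, -0.204, -0.331]), 'finger_gap': np.float64(89.783), 'qd': array([-0.002, -0.003,  0.001,  0.001, -0.002, -0.001])}
859 mean [ 433.  -226.2   63.9] circ [ 432.8 -227.2] 13.1 zmax 67.0
1167 mean [ 597.  -171.7   96.9] circ [ 598.2 -171.9] 13.4 zmax 100.3
```

View pics/w3.png

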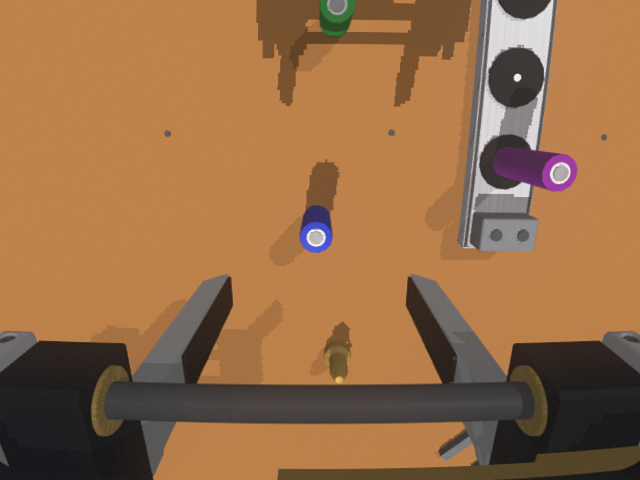

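View pics/t3.png

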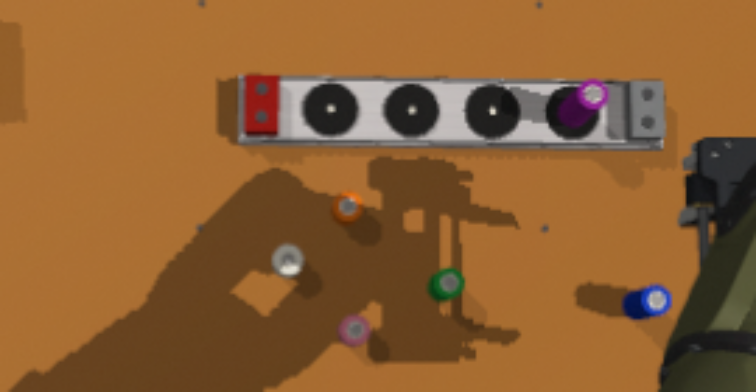

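Violet stands on its pad, about 1 mm off centre. Blue is at pixel (316,237), measured at (433, -227). Descend and grip it.

Emit:
jog_arm(deltas="-1 -2.5 25 0 80; -1 -2.5 60 0 60; -1 -2.5 95 0 50; -1 -2.5 115 0 50; -1 -2.5 115 0 50; -1 -2.5 115 0 40; -1 -2.5 115 0 30; -1 -2.5 115 0 20; -1 -2.5 115 0 15; -1 -2.5 115 0 15", squeeze=25)

```text
clock: 10.4
eef_pos: [433.6, -227.4, 38.9]
eef_rot: [3.141, 0.001, 1.571]
wrist_force: [-0.7, -0.6, 5.9]
finger_gap: 25.0
```

Emit:
jog_arm(deltas="0 0 -15 0 15; 0 0 -55 0 15; 5 7 -85 0 15; 25 33 -90 0 15; 55 73 -90 0 15; 85 113 -90 0 15; 110 146 -90 0 15; 122 162 -90 0 15; 125 166 -85 0 15; 125 166 -70 0 15", squeeze=30)

```text
clock: 11.65
eef_pos: [599.2, -102.5, 108.3]
eef_rot: [3.141, 0.0, 1.571]
wrist_force: [0.1, -0.7, -0.6]
finger_gap: 24.9
```

Emit:
jog_arm(deltas="0 0 15 0 15; 0 0 30 0 15; 0 0 40 0 15; 0 0 46 0 15; 0 0 49 0 15; 0 0 50.5 0 15; 0 0 51.5 0 15; 0 0 51.5 0 15; 0 0 51.5 0 15; 0 0 51.5 0 15")

```text
clock: 12.9
eef_pos: [599.4, -102.1, 57.0]
eef_rot: [3.141, 0.0, 1.571]
wrist_force: [-0.2, 0.5, 1.4]
finger_gap: 24.8
```

Emit:
jog_arm(deltas="0 0 0.5 0 15; 0 0 0.5 0 28; 0 0 0.5 0 34; 0 0 0.5 0 42; 0 0 0.5 0 50; 0 0 0.5 0 56; 0 0 0.5 0 56; 0 0 -20 0 60; 0 0 -60 0 60; 0 0 -95 0 60")

```text
clock: 14.15
eef_pos: [599.3, -102.1, 153.1]
eef_rot: [3.141, 0.0, 1.571]
wrist_force: [0.1, -0.3, 0.8]
finger_gap: 59.9
```

Emit:
jog_arm(deltas="5 -15 0 0 60; 16 -55 0 0 70; 30 -100 0 0 80; 40 -138 0 0 90; 43 -149 0 0 90; 43.5 -151 0 0 90; 43.5 -151 0 0 90; 43.5 -151 0 0 90; 43.5 -151 0 0 90; 43.5 -151 0 0 90")

```text
clock: 15.4
eef_pos: [448.4, -58.7, 151.6]
eef_rot: [-3.141, -0.0, 1.571]
wrist_force: [0.4, -0.2, -0.1]
finger_gap: 89.9
```

```bash
python3 -c "
from h import *
p,d,C=wshot('w4'); find(C,43,60,448,-59); find(C,76,90,599,-102)"
```

```text
{'clock': np.float64(15.4), 'eef_pos': array([448.386, -58.658, 151.621]), 'eef_rot': array([-3.141, -0.   ,  1.571]), 'wrist_force': array([ 0.417, -0.235, -0.084]), 'finger_gap': np.float64(89.925), 'qd': array([ 0.001, -0.005,  0.002,  0.   , -0.   , -0.001])}
779 mean [448.2 -57.6  49. ] circ [448.2 -58.4] 12.9 zmax 52.1
860 mean [ 597.3 -100.7   81.7] circ [ 598.8 -102. ] 13.6 zmax 85.4
```

View pics/w4.png

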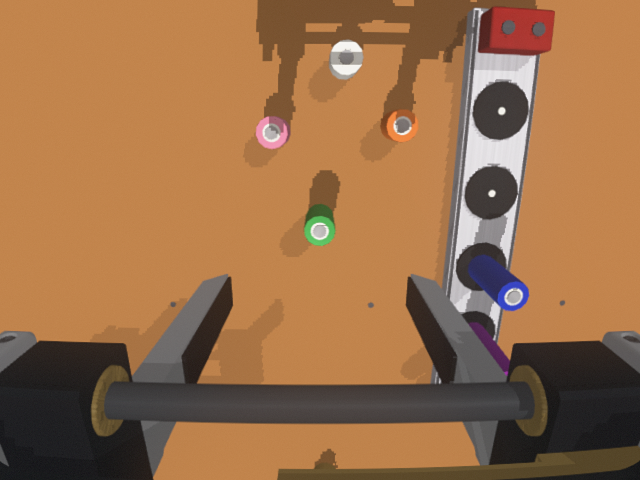

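Blue stands on its pad. Green is centred at pixel (320,231), measured at (448.2, -58.4, top 50). Grip it.

Emit:
jog_arm(deltas="0 0 25 0 80; 0 0 65 0 60; 0 0 100 0 50; 0 0 121.5 0 50; 0 0 121.5 0 50; 0 0 121.5 0 40; 0 0 121.5 0 30; 0 0 121.5 0 20; 0 0 121.5 0 15; 0 0 121.5 0 15", squeeze=25)

```text
clock: 16.7
eef_pos: [448.7, -58.7, 30.9]
eef_rot: [3.14, 0.0, 1.571]
wrist_force: [-1.4, 0.5, 6.3]
finger_gap: 24.0
```

Emit:
jog_arm(deltas="0 0 -15 0 15; 0 0 -55 0 15; 2 8 -82 0 15; 7 40 -85 0 15; 14 80 -85 0 15; 20 118 -85 0 15; 24 143 -85 0 15; 26 151.5 -80 0 15; 26 151.5 -68 0 15; 26 151.5 -50 0 15", squeeze=30)

```text
clock: 17.95
eef_pos: [599.1, -32.8, 79.5]
eef_rot: [3.142, 0.0, 1.571]
wrist_force: [-0.3, -0.4, -0.3]
finger_gap: 24.0
```

Emit:
jog_arm(deltas="0 0 14 0 15; 0 0 24 0 15; 0 0 28 0 15; 0 0 30 0 15; 0 0 31 0 15; 0 0 32 0 15; 0 0 32 0 15; 0 0 32 0 15; 0 0 32 0 15; 0 0 32 0 15")

```text
clock: 19.2
eef_pos: [600.1, -32.7, 48.9]
eef_rot: [3.141, 0.0, 1.571]
wrist_force: [-1.4, 0.3, 5.0]
finger_gap: 23.7
```

Emit:
jog_arm(deltas="0 0 0 0 26; 0 0 0 0 30; 0 0 0 0 36; 0 0 0 0 44; 0 0 0 0 52; 0 0 0 0 56; 0 0 0 0 56; 0 0 -20 0 60; 0 0 -60 0 60; 0 0 -100 0 60")

```text
clock: 20.45
eef_pos: [599.6, -32.6, 149.3]
eef_rot: [-3.141, -0.0, 1.571]
wrist_force: [-0.1, -0.1, 0.7]
finger_gap: 59.8
```

Emit:
jog_arm(deltas="12 -15 0 0 60; 42 -52 0 0 70; 75 -92 0 0 80; 98 -121 0 0 90; 105 -130 0 0 90; 107 -131.5 0 0 90; 107 -131.5 0 0 90; 107 -131.5 0 0 90; 107 -131.5 0 0 90; 107 -131.5 0 0 90")

```text
clock: 21.7
eef_pos: [468.4, 74.2, 148.2]
eef_rot: [-3.141, 0.0, 1.571]
wrist_force: [-0.8, 0.2, -0.2]
finger_gap: 90.1
```

```bash
python3 -c "
from h import *
p,d,C=wshot('w5'); find(C,28,45,468.9,74.4); find(C,61,75,600,-33)
z=optics.camera('scene')[0];cv2.imwrite('pics/s5.png',cv2.resize(z[130:310,90:400,::-1],None,fx=2.5,fy=2.5))"
```

```text
{'clock': np.float64(21.7), 'eef_pos': array([468.371,  74.219, 148.152]), 'eef_rot': array([-3.141,  0.   ,  1.571]), 'wrist_force': array([-0.774,  0.232, -0.249]), 'finger_gap': np.float64(90.098), 'qd': array([ 0.001, -0.004,  0.003, -0.   , -0.003, -0.   ])}
731 mean [468.7  76.   34.1] circ [468.7  75.4] 12.9 zmax 37.3
none
```

View pics/w5.png

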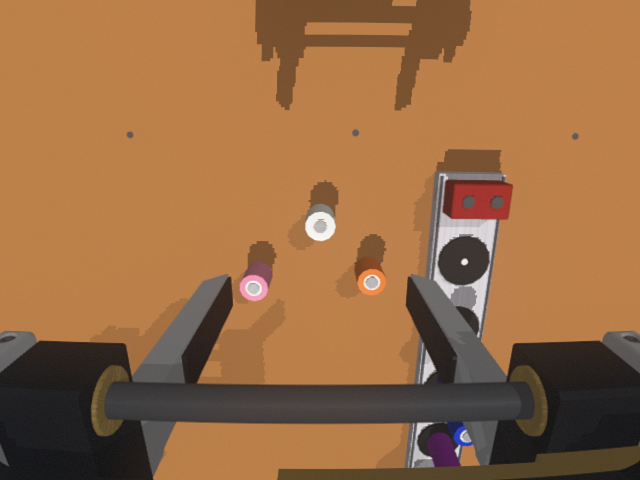

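View pics/s5.png

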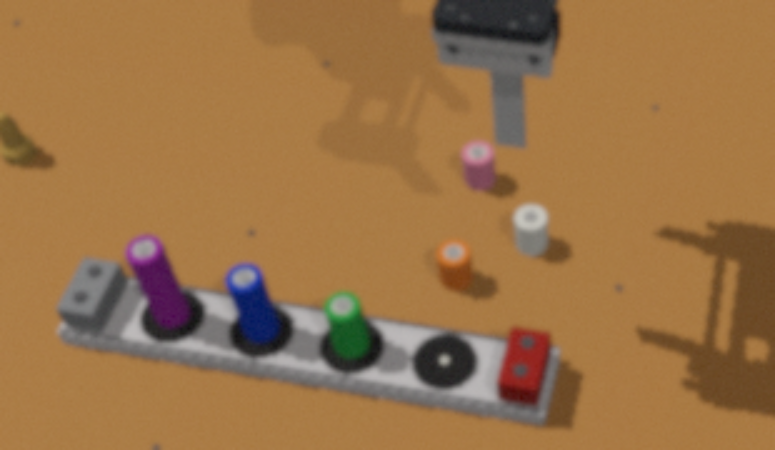

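Violet, blue and green all stand on their pads. White is at pixel (320,226), measured at (468.7, 75). Descend and grip it.

Emit:
jog_arm(deltas="0.8 0.5 25 0 75; 0.8 0.5 65 0 60; 0.8 0.5 105 0 50; 0.8 0.5 128 0 50; 0.8 0.5 128 0 50; 0.8 0.5 128 0 40; 0.8 0.5 128 0 30; 0.8 0.5 128 0 20; 0.8 0.5 128 0 15; 0.8 0.5 128 0 15", squeeze=25)

```text
clock: 23.05
eef_pos: [468.8, 75.2, 20.4]
eef_rot: [3.141, -0.0, 1.571]
wrist_force: [-0.8, -0.7, 0.2]
finger_gap: 15.3
```

The gap is 15.3 mm, so nothing of 26 mm is held. I'll look before moving.

```bash
python3 -c "
from h import *
p,d,C=wshot('w6'); find(C,26,45,468.9,74.4,40)
z=optics.camera('scene')[0];cv2.imwrite('pics/s6.png',cv2.resize(z[130:310,90:400,::-1],None,fx=2.5,fy=2.5))"
```

```text
{'clock': np.float64(23.05), 'eef_pos': array([468.782,  75.193,  20.359]), 'eef_rot': array([ 3.141, -0.   ,  1.571]), 'wrist_force': array([-0.804, -0.75 ,  0.212]), 'finger_gap': np.float64(15.285), 'qd': array([-0.001,  0.001, -0.   , -0.   ,  0.   ,  0.001])}
1714 mean [468.5  78.2  34.9] circ [468.7  81.3] 19.3 zmax 45.0
```

View pics/w6.png

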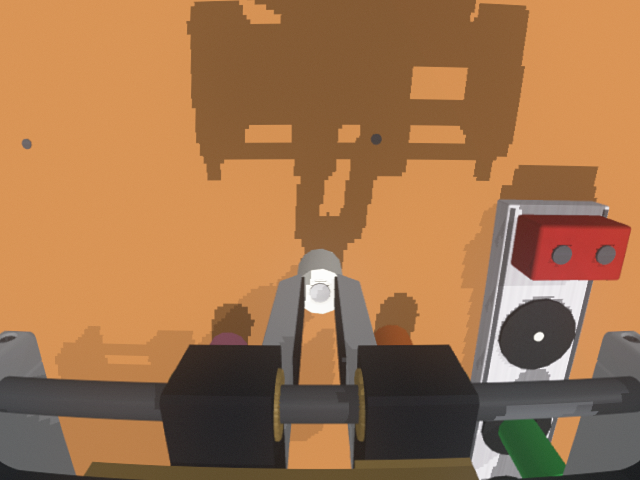

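View pics/s6.png

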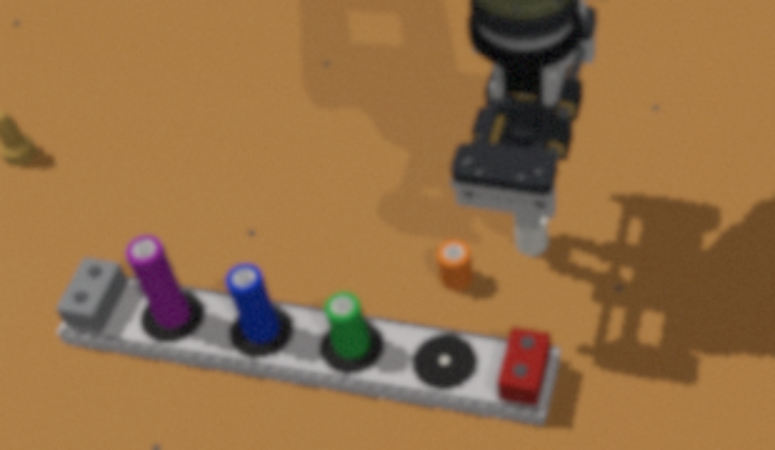

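```bash
python3 -c "
from h import *
p,d,C=wshot('w7'); print(plane('wrist',[(320,292),(320,312),(300,268),(341,268)],35).round(1))
print(C[292,320],C[305,320],C[270,320],C[262,320],C[255,320],C[285,309],C[285,331],C[300,290],C[300,350])
cv2.imwrite('pics/w7c.png',cv2.resize(p[230:350,240:400,::-1],None,fx=5,fy=5,interpolation=2))"
```

```text
{'clock': np.float64(23.15), 'eef_pos': array([468.778,  75.207,  20.287]), 'eef_rot': array([ 3.142, -0.   ,  1.571]), 'wrist_force': array([0.82 , 0.224, 0.504]), 'finger_gap': np.float64(15.056), 'qd': array([-0.001,  0.001,  0.001, -0.   , -0.   , -0.   ])}
[[469.2  75.2  35. ]
 [469.2  63.7  35. ]
 [459.1  88.4  35. ]
 [479.8  88.4  35. ]]
[469.23581187  75.45049944  35.55401234] [469.24493045  66.93434899  33.30685427] [469.23806692  86.77421516  33.53910842] [469.26172732  87.99448602  25.0978302 ] [469.29562549  87.77350008  13.2165107 ] [463.54714746  78.2726239   33.08383683] [474.87830088  79.01695335  34.79380984] [456.22976449  85.5768811   65.66618191] [482.1378228   85.17203099  64.87139818]
```

View pics/w7c.png

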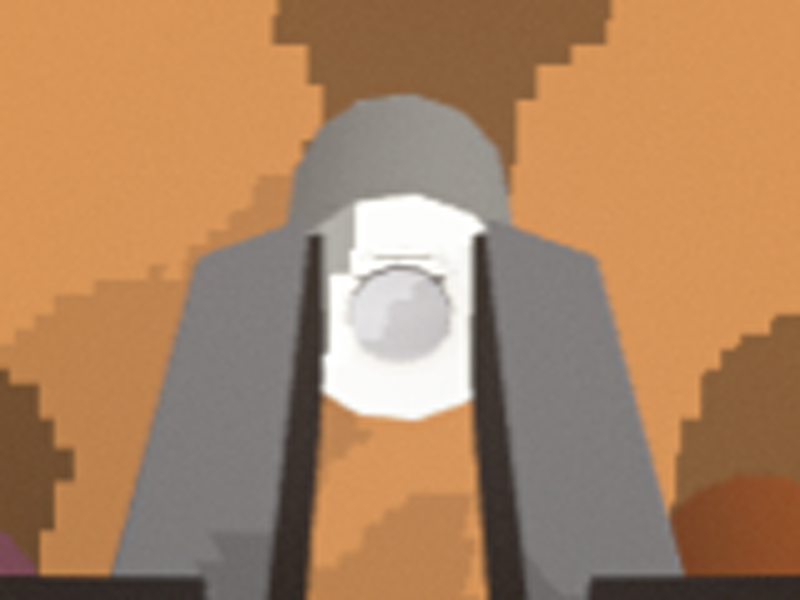

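The cell is centred at (469.2, 75.2), but the fingers have sunk into its soft surface. I'll ease off with a low squeeze and a wider gap, then see where it settles.

Emit:
jog_arm(deltas="0 0 0 0 17; 0 0 0 0 19; 0 0 0 0 21; 0 0 0 0 22; 0 0 0 0 23; 0 0 0 0 24; 0 0 0 0 24; 0 0 0 0 24; 0 0 0 0 24; 0 0 0 0 24", squeeze=8)

```text
clock: 24.45
eef_pos: [468.7, 75.2, 20.2]
eef_rot: [-3.142, 0.0, 1.571]
wrist_force: [-0.5, 0.2, -0.2]
finger_gap: 23.8
```

```bash
python3 -c "
from h import *
p,d,C=wshot('w8'); 
cv2.imwrite('pics/w8c.png',cv2.resize(p[230:350,240:400,::-1],None,fx=5,fy=5,interpolation=2))"
```

```text
{'clock': np.float64(24.45), 'eef_pos': array([468.74 ,  75.206,  20.237]), 'eef_rot': array([-3.142,  0.   ,  1.571]), 'wrist_force': array([-0.521,  0.153, -0.171]), 'finger_gap': np.float64(23.81), 'qd': array([0.001, 0.   , 0.002, 0.   , 0.001, 0.001])}
```

View pics/w8c.png

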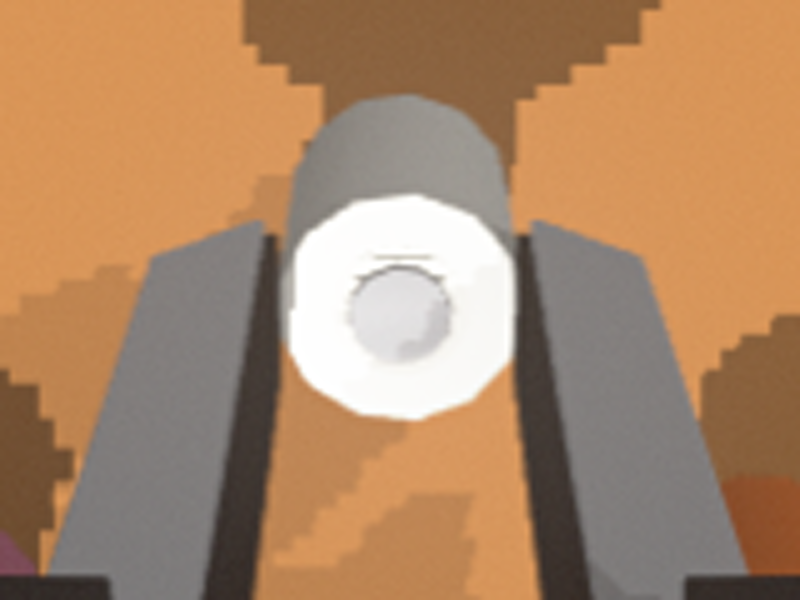

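The jaws now sit properly on the cylinder's sides. I'll set a slightly firmer hold and test-lift 6 mm.

Emit:
jog_arm(deltas="0 0 0 0 23; 0 0 0 0 22; 0 0 0 0 22; 0 0 0 0 22; 0 0 -1 0 22; 0 0 -2 0 22; 0 0 -4 0 22; 0 0 -6 0 22; 0 0 -6 0 22; 0 0 -6 0 22", squeeze=10)

```text
clock: 25.75
eef_pos: [468.7, 75.2, 26.2]
eef_rot: [-3.142, 0.0, 1.571]
wrist_force: [0.9, 0.3, -0.0]
finger_gap: 21.8
```

```bash
python3 -c "
from h import *
p,d,C=wshot('w9'); print(np.median(C[285:295,316:324,2]))
cv2.imwrite('pics/w9c.png',cv2.resize(p[230:350,240:400,::-1],None,fx=5,fy=5,interpolation=2))"
```

```text
{'clock': np.float64(25.75), 'eef_pos': array([468.741,  75.178,  26.222]), 'eef_rot': array([-3.142,  0.   ,  1.571]), 'wrist_force': array([ 0.914,  0.314, -0.034]), 'finger_gap': np.float64(21.773), 'qd': array([ 0.001,  0.002,  0.   ,  0.001, -0.001, -0.001])}
35.471842893334845
```

View pics/w9c.png

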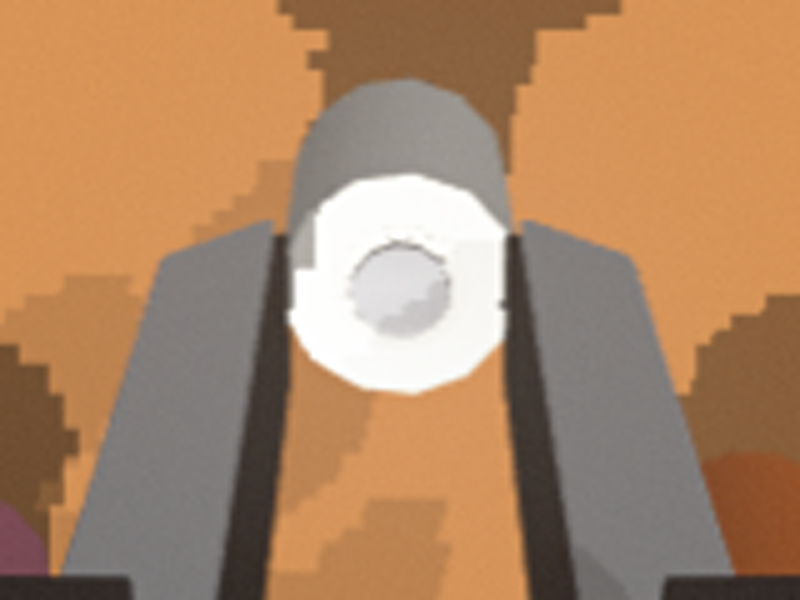

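The cell stayed at z = 35.5 while the jaws rose, so it isn't gripped: on this short cell the effective pad area only just reaches it. I'll reopen, go lower (tips about 1.5 mm above the table), close again and test.

Emit:
jog_arm(deltas="0 0 0 0 26; 0 0 0 0 32; 0 0 0 0 36; 0 0 4 0 36; 0 0 8 0 36; 0 0 10 0 36; 0 0 10.5 0 36; 0 0 10.5 0 36; 0 0 10.5 0 36; 0 0 10.5 0 36", squeeze=15)

```text
clock: 27.05
eef_pos: [468.8, 75.2, 15.8]
eef_rot: [3.141, -0.0, 1.571]
wrist_force: [-0.1, 1.2, 0.0]
finger_gap: 35.9
```

Emit:
jog_arm(deltas="0 0 0 0 32; 0 0 0 0 28; 0 0 0 0 26; 0 0 0 0 24; 0 0 0 0 22; 0 0 0 0 20; 0 0 0 0 20; 0 0 0 0 20; 0 0 0 0 20; 0 0 0 0 20")

```text
clock: 28.3
eef_pos: [468.8, 75.2, 15.8]
eef_rot: [3.141, -0.0, 1.571]
wrist_force: [0.6, 0.4, 0.8]
finger_gap: 24.5
```

```bash
python3 -c "
from h import *
p,d,C=wshot('w10'); print(np.median(C[285:295,316:324,2]))
cv2.imwrite('pics/w10c.png',cv2.resize(p[230:350,240:400,::-1],None,fx=5,fy=5,interpolation=2))"
```

```text
{'clock': np.float64(28.3), 'eef_pos': array([468.833,  75.186,  15.796]), 'eef_rot': array([ 3.141, -0.   ,  1.571]), 'wrist_force': array([0.563, 0.426, 0.825]), 'finger_gap': np.float64(24.494), 'qd': array([-0.   ,  0.   ,  0.001, -0.   ,  0.001,  0.002])}
35.397237452573236
```

View pics/w10c.png

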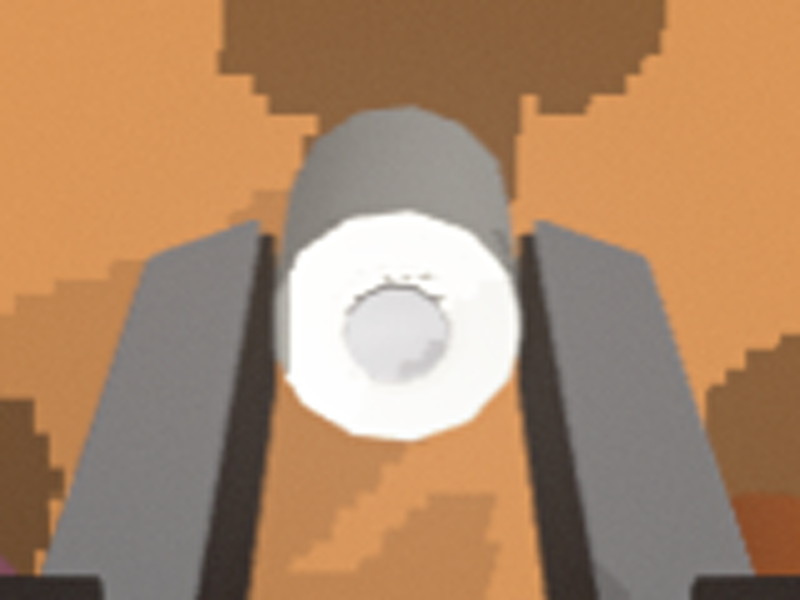

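The jaws now stop at 24.5 mm, short of the 20 mm commanded, so there is real contact. Test-lift gently.

Emit:
jog_arm(deltas="0 0 0 0 18; 0 0 0 0 18; 0 0 -1 0 18; 0 0 -2 0 18; 0 0 -4 0 18; 0 0 -6 0 18; 0 0 -8 0 18; 0 0 -8 0 18; 0 0 -8 0 18; 0 0 -8 0 18")

```text
clock: 29.6
eef_pos: [468.7, 75.2, 23.7]
eef_rot: [-3.141, 0.0, 1.571]
wrist_force: [0.2, -0.0, -0.1]
finger_gap: 24.8
```

```bash
python3 -c "
from h import *
p,d,C=wshot('w11'); print(np.median(C[285:295,316:324,2]),np.median(C[294:300,316:324,2]))"
```

```text
{'clock': np.float64(29.6), 'eef_pos': array([468.697,  75.175,  23.68 ]), 'eef_rot': array([-3.141,  0.   ,  1.571]), 'wrist_force': array([ 0.201, -0.05 , -0.116]), 'finger_gap': np.float64(24.798), 'qd': array([-0.002,  0.   ,  0.   , -0.   ,  0.   ,  0.   ])}
43.16989929137772 43.42027868121964
```

It lifted: the top is at 43 mm. Carry it gently to the first pad.

Emit:
jog_arm(deltas="0 0 -5 0 18; 0 0 -14 0 18; 0 0 -24 0 18; 0 0 -33 0 18; 0 2 -38 0 18; -2 8 -40 0 18; -5 18 -40 0 18; -9 32 -40 0 18; -14 48 -40 0 18; -19 66 -40 0 18")

```text
clock: 30.9
eef_pos: [535.8, 55.7, 63.4]
eef_rot: [-3.141, 0.0, 1.571]
wrist_force: [-0.0, 0.8, -0.6]
finger_gap: 24.6
```

Emit:
jog_arm(deltas="-5 18 0 0 18; -10 35 0 0 18; -14 48 0 0 18; -17 58 0 0 18; -18.5 64 0 0 18; -19 66 0 0 18; -19 66 4 0 18; -19 66 10 0 18; -19 66 16 0 18; -19 66 20 0 18")

```text
clock: 32.15
eef_pos: [600.5, 37.2, 43.2]
eef_rot: [-3.141, 0.0, 1.571]
wrist_force: [-0.0, 0.7, -1.2]
finger_gap: 25.0
```

```bash
python3 -c "
from h import *
p,d,C=wshot('w12'); print(np.median(C[285:300,316:324,2]))"
```

```text
{'clock': np.float64(32.15), 'eef_pos': array([600.538,  37.217,  43.163]), 'eef_rot': array([-3.141,  0.   ,  1.571]), 'wrist_force': array([-0.037,  0.696, -1.208]), 'finger_gap': np.float64(25.037), 'qd': array([-0.   ,  0.041,  0.014,  0.001, -0.057,  0.   ])}
62.77267418322208
```

View pics/w12.png

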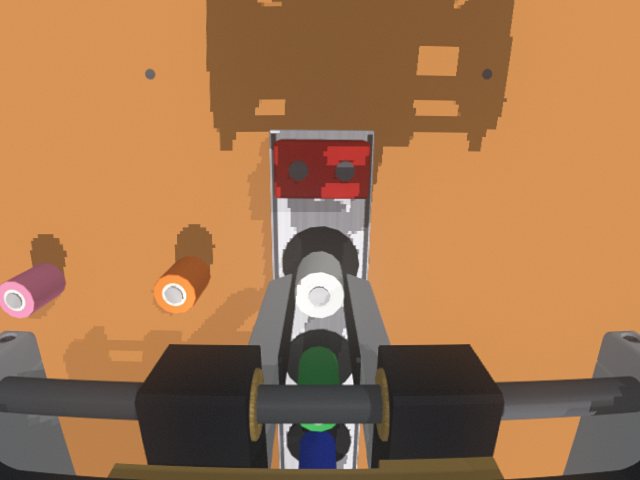

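White is held upright and centred over the pad next to red, with its underside at about 27.5 mm. Lower 9.3 mm.

Emit:
jog_arm(deltas="0 0 3 0 18; 0 0 5 0 18; 0 0 7 0 18; 0 0 8 0 18; 0 0 8.6 0 18; 0 0 9 0 18; 0 0 9.3 0 18; 0 0 9.3 0 18; 0 0 9.3 0 18; 0 0 9.3 0 18")

```text
clock: 33.45
eef_pos: [600.8, 37.2, 34.5]
eef_rot: [3.142, -0.0, 1.571]
wrist_force: [0.7, -0.5, -0.7]
finger_gap: 25.1
```

Emit:
jog_arm(deltas="0 0 0.6 0 18; 0 0 0.6 0 18; 0 0 0.6 0 22; 0 0 0.6 0 26; 0 0 0.6 0 30; 0 0 0.6 0 36; 0 0 0.6 0 44; 0 0 0.6 0 50; 0 0 -5 0 54; 0 0 -25 0 54")

```text
clock: 34.7
eef_pos: [600.2, 37.2, 59.2]
eef_rot: [-3.14, 0.0, 1.571]
wrist_force: [0.4, -0.0, 0.0]
finger_gap: 54.1
```

Emit:
jog_arm(deltas="0 0 -20 0 60; 0 0 -60 0 60; 0 0 -95 0 60; 0 -20 -105 0 60; 0 -60 -105 0 60; 0 -105 -105 0 60; 0 -150 -105 0 60; 0 -185 -105 0 60; 0 -200 -105 0 60; 0 -200 -105 0 60")

```text
clock: 35.95
eef_pos: [401.1, 37.2, 165.1]
eef_rot: [3.14, 0.0, 1.571]
wrist_force: [0.7, -0.2, 0.4]
finger_gap: 60.2
```

```bash
python3 - <<'E'
from h import *
from cell import manip
print(manip.read_state()['eef_pos'])
T=dict(white=(600.8,37.2,53),green=(600.2,-32.7,68),blue=(599.6,-102.6,83),violet=(599.2,-172.3,98))
for n in('top','scene'):
    p,d=optics.camera(n); C=cloud(n,d); cv2.imwrite(f'pics/{n}F.png',p[:,:,::-1])
    for k,(x,y,z) in T.items(): print(n,k,(x,y)); find(C,z-5,z+8,x,y)
    if n=='scene': cv2.imwrite('pics/sF.png',cv2.resize(p[130:310,90:400,::-1],None,fx=2.5,fy=2.5))
    q=np.load(n+'0.npz'); C0=cloud(n,q['d'])
    for c,nm in((C0,'pack before'),(C,'pack now')):
        m=(c[...,2]>55)&(c[...,2]<85)&(np.abs(c[...,0]-670)<90)&(np.abs(c[...,1]-405)<100); print(nm,m.sum(),c[m].mean(0).round(1))
E
```

```text
[401.0977654   37.19130256 165.05693818]
top white (600.8, 37.2)
90 mean [600.7  36.5  52.7] circ [600.7  36.3] 12.7 zmax 60.0
top green (600.2, -32.7)
92 mean [599.7 -33.4  67.3] circ [600.2 -33.4] 13.0 zmax 71.9
top blue (599.6, -102.6)
98 mean [ 599.  -103.4   82.9] circ [ 599.4 -103.5] 13.3 zmax 90.4
top violet (599.2, -172.3)
88 mean [ 599.2 -173.2   97.3] circ [ 599.3 -173.2] 12.7 zmax 102.7
pack before 1769 [667.8 400.2  69. ]
pack now 1769 [667.8 400.3  69.2]
scene white (600.8, 37.2)
154 mean [601.2  36.9  53.2] circ [600.1  36.7] 12.9 zmax 57.2
scene green (600.2, -32.7)
148 mean [599.7 -31.9  68.2] circ [598.3 -31.8] 13.5 zmax 73.5
scene blue (599.6, -102.6)
160 mean [598.9 -99.9  83.2] circ [ 598.  -100.5] 13.5 zmax 87.0
scene violet (599.2, -172.3)
160 mean [ 598.7 -170.    98.2] circ [ 597.4 -170.4] 13.4 zmax 103.0
pack before 3835 [669.8 402.7  69.7]
pack now 3845 [669.8 402.7  69.7]
```

View pics/sF.png

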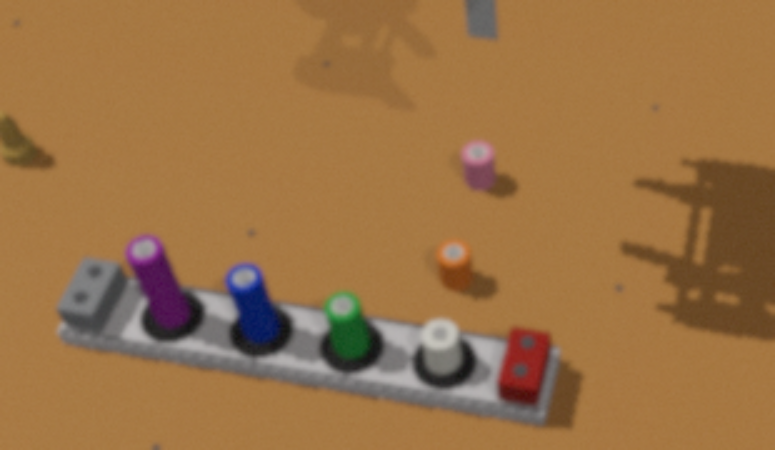

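View pics/topF.png

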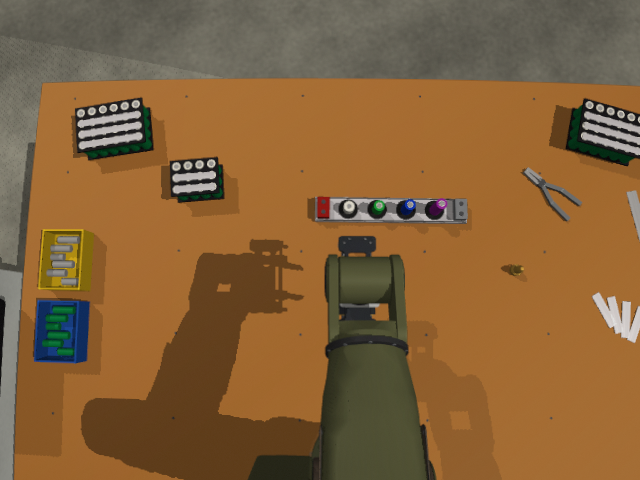

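Both views show white, green, blue and violet upright from the red block outward, within about 3 mm of their pad centres. The pack hasn't moved and the arm is clear, so I'm handing in.

```bash
python3 -c "
from cell import workorder
print(workorder.sign_off())"
```

```text
the job is handed in; nothing more can be done
None
```

The four cells stand on their pads in order from the red block: white, green, blue, violet. I handed the job in at about 36 s; the hand-in reports no verdict.

- **Final position:** In the top view each cell is within about 1 mm of its pad's centre. The scene view puts them up to about 3 mm off, against a 12 mm limit. That difference matches the calibration error between the two cameras.
- **Height and surroundings:** The cell tops measure about 53, 67–68, 83 and 97–98 mm, as they should for cells upright on the pads. The pack has not moved measurably (under 0.5 mm), and the arm was clear of everything.
- **Failed grip:** The first grip on the white cell did not hold: the jaws closed to 15 mm, and the cell stayed down on a 6 mm test lift. I gripped it again about 5 mm lower, and a test lift showed it was held before I carried it to the pad. It was not knocked over or dropped.

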